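# Trace the mould seam with the probe stylus

## Robot

A 6-joint arm with a two-finger parallel gripper is mounted at the origin on the work surface. World frame = base frame: x ahead of the robot, y to its left, z up, the work surface at z = 0. Lengths are in m, angles in degrees, forces in N, time in s.
With the tool pointing down it reaches from about 0.375 to 0.9 m from the base axis. Payload 3.1 kg.
Tool frame: the origin (TCP) lies at the very end of the fingers, on their centre line; the grasp point (between the pads) lies bot.grip_point_offset behind it (bot.grip_point_offset is the distance from the TCP to the grasp point, in m); z points along the fingers, y is the line along which they close (so a half turn about z gives the same grasp; the last joint's range is limited). The gripper opens to 87 mm and grips with 3 to 60 N. Pads are 19 mm wide; open, the fingers measure 117 mm over their backs; the gripper's body (75 mm by 190 mm) begins 51 mm behind the grasp point.
Start: joints at [-81.79, 30.224, 82.088, -0, 67.689, -10.227], TCP at [0.198, -0.593, 0.223] pointing down, gripper open.
Joint ranges: [-176.69, 176.69], [-43.24, 126.21], [12.49, 139.97], [-82, 262], [0, 151.66], [-163.58, 163.58]. Speed limits (degrees/s): [159.86, 159.86, 180, 180, 180, 180].

## Interface

Orientations are given as a 3x3 rotation matrix whose columns are the frame's x, y, z axes.
In Python, from rig import bot, viewer, ticket gives the robot as it stands.
- The arm moves only by the tool servo_tool, never from a script. Its argument "targets" is a list of rows, each an object with "offset": the shift along the tool's x, y, z in m, a list of three; "dr": the turn, a rotation vector about the tool's x, y, z in degrees, a list of three. In form: [{"offset": [x, y, z], "dr": [ax, ay, az]}, ...]. A call has 1 to 20 rows; each row is the pose to reach, as a shift and turn from the pose commanded when the call began, along the tool's axes at that moment; what a row does not reach only later rows make up. A row lasts 1/12 s, in which the tool goes at most 41.7 mm and 7.16 degrees, less where a joint would pass 70% of its speed; a pose out of reach is approached as far as the arm can. A call with a gripper value outside its range is refused whole. "gripper" is the gripper command: -1 is fully open, 1 is shut, values between are in proportion, set as the call begins (left out, the last holds). The fingers move at their own pace and stop on an object; the grip force is fixed at half the most. Time passes only in rows, so rows that repeat a pose let the fingers close. It gives the time, the measured TCP pose, the force, the opening and the grip force at its end, in the units of the state.
- bot.read_state(): the state, without advancing time (a new reading comes with each control period).
- viewer.capture(name): name is "side" or "top" or "wrist"; returns a dict with "color" (420x560x3 uint8, red, green, blue), "camera_matrix" (3x3 intrinsics, pixels), "k1" (the pictures are not rectified: a ray, as slopes to the right and down, at radius r is drawn at 1 + k1 r^2 times it, then the intrinsics apply), "R" (3x3) and "t" (3): a world point X has camera coordinates R X + t. Camera axes: x right, y down, z forward; pixel columns grow to the right and rows downward; lengths in m; the calibration is good to about 2 mm. A picture is of the moment at which its call begins. There is no depth.
- ticket.hand_in(): hands the job in; it is judged then, once.
The state is a dict: "time_s": time; "joint_positions": joint angles; "qvel": joint speeds; "tau": joint torques, N m; "position": TCP position; "tcp_rot": TCP orientation; "force": force on the tool from outside, world axes, zero at the start; "moment": the same for the moment, N m; "opening": opening from 0.0 (shut) to 1.0 (fully open); "grasp_force": force on a finger pad.
Only numpy, scipy, OpenCV 4.12 (cv2) and the standard library are available. Lean on these libraries where they do the work, as an engineer would, in place of code of your own. Each camera call takes 0.05 s, during which the arm holds its last target. There are 200 camera calls.

## Task

Before the mould is filled, its joint is checked by feel. Take the orange stylus from its rest and, slanting it so that only its tip reaches down into the seam of the mould, run the tip gently along the seam from the green end to the red end at about 20 mm/s, keeping it down in the channel round both bends all the way. Ease it out there, then lay the stylus back level on the two saddles of its rest, either way round, and leave the other things where they are.

Things in the scene. Friction and masses are not known exactly. Their poses are not given: they have to be found in the camera images.
- stylus: Loose stylus, 80 g: square orange handle 90 mm long, 14 x 14 mm, black band at the tail; from its front a 5 mm thick steel needle 27 mm long ends in a 6 mm ball. Origin: middle of the handle, on its centre line (near its centre of mass); x runs towards the ball, z is up as it lies level on the rest at the start.
- stylus_tip (a point): Centre of the 6 mm ball at the stylus tip, 72 mm from the stylus origin along its x.
- rest: Stylus rest, fixed: dark plate 110 x 60 x 6 mm with two aluminium saddles, 8 mm thick, at x = -40 and +40 mm (72 mm free between). Their flat seats are 32 mm above the table, 20 mm wide; cheeks flaring to 35 mm reach 46 mm. Origin: underside centre, on the table. The stylus lies along x, its origin 39 mm above the rest's, at the start with its tip to +x.
- mould: Two-part mould, half white, half blue, 150 (x) x 130 (y) mm, fixed on a 180 x 150 mm board. Along x runs a valley, floor 50 mm above the table, between shoulders (|y| 35 to 65 mm) 60 mm high. In it the seam: a black-floored channel 9 mm wide between two rounded beads 8 mm wide, 6 mm high, a dog-leg from the green mark (-x end) to the red (+x end). Origin: underside centre, on the table.
- seam0 (a point): Point of the seam: the start of the seam, at the green end. In mid-channel, 3 mm above its floor (53 mm above the table): the ball's centre when it touches the floor. The seam is straight from seam0 to seam2, seam2 to seam4 and seam4 to seam6; 123 mm in all.
- seam1 (a point): Point of the seam: the first straight, 20 mm on from seam0. In mid-channel, 3 mm above its floor (53 mm above the table): the ball's centre when it touches the floor. The seam is straight from seam0 to seam2, seam2 to seam4 and seam4 to seam6; 123 mm in all.
- seam2 (a point): Point of the seam: the first bend, 20 mm on from seam1. In mid-channel, 3 mm above its floor (53 mm above the table): the ball's centre when it touches the floor. The seam is straight from seam0 to seam2, seam2 to seam4 and seam4 to seam6; 123 mm in all.
- seam3 (a point): Point of the seam: the middle of the slanting part. In mid-channel, 3 mm above its floor (53 mm above the table): the ball's centre when it touches the floor. The seam is straight from seam0 to seam2, seam2 to seam4 and seam4 to seam6; 123 mm in all.
- seam4 (a point): Point of the seam: the second bend. In mid-channel, 3 mm above its floor (53 mm above the table): the ball's centre when it touches the floor. The seam is straight from seam0 to seam2, seam2 to seam4 and seam4 to seam6; 123 mm in all.
- seam5 (a point): Point of the seam: the last straight, 20 mm on from seam4. In mid-channel, 3 mm above its floor (53 mm above the table): the ball's centre when it touches the floor. The seam is straight from seam0 to seam2, seam2 to seam4 and seam4 to seam6; 123 mm in all.
- seam6 (a point): Point of the seam: the finish of the seam, at the red end, 20 mm on from seam5. In mid-channel, 3 mm above its floor (53 mm above the table): the ball's centre when it touches the floor. The seam is straight from seam0 to seam2, seam2 to seam4 and seam4 to seam6; 123 mm in all.
- pot: Bystander: open white plastic pot, 44 mm across, 32 mm high, loose. Origin: underside centre.
- rock_a: Bystander: black stone, 52 mm across, 30 mm high, loose. Origin: underside centre.
- rock_b: Bystander: dark brown stone, 42 mm across, 27 mm high, loose. Origin: underside centre.
- jar: Bystander: clear jar with a white cap, 50 mm across, 60 mm high, loose. Origin: underside centre.
- sponge: Bystander: green block, 75 x 50 x 28 mm, loose. Origin: underside centre.
- cup: Bystander: red cup, 86 mm across and 105 mm high, with scissors standing in it to 185 mm, loose. Origin: underside centre.
- scale: Bystander: white weighing scale with a blue pan, 190 x 250 mm, 60 mm high, fixed. Origin: underside centre.
There are look-alikes about, which are no part of the job. What is shaped like the mould but pink is not meant.

How it is judged:
By the outcome, as a careful person would: the job done as asked, in the order asked, and still so for the second after the job is handed in, with the robot touching nothing.
It also fails if it takes over 64 s, if anything falls off the work surface, if the arm or the gripper's body presses on something with over 40 N, if the wrist force passes 120 N, or if a joint passes its speed limit or range.

## Working session

There is one attempt and no reset: what is moved stays moved. The work goes in short steps, Python scripts to look and compute and a tool call to move; the robot and the scene stay as the last step left them, time stands still between calls to the robot, and variables do not carry over. Pictures are saved under pics/ and viewed, at most 10 in all, crops included, and the job is handed in when it is done.

Besides the shell and the picture viewer there is one more tool, called after "Request:" in YAML: its name, and indented under it one key for each argument. servo_tool: Moves the arm, as the interface text tells. Its arguments: {"type":"object","properties":{"targets":{"type":"array"},"gripper":{"type":"number"}},"required":["targets"]}

```bash
ls; mkdir -p pics; python3 - <<'E'
from rig import bot, viewer
import cv2,numpy as np
print(bot.grip_point_offset, bot.read_state())
for n in ["top","side"]:
    c=viewer.capture(n); np.savez(f"pics/{n}0.npz",**c)
    cv2.imwrite(f"pics/{n}0.png",cv2.resize(c["color"][:,:,::-1],(800,600),interpolation=cv2.INTER_CUBIC))
    print(n,c["camera_matrix"].tolist(),c["k1"],c["R"].tolist(),c["t"].tolist())
E
```

```text
pics
0.0187 {'time_s': 0.0, 'joint_positions': array([-8.17893708e+01,  3.02798880e+01,  8.21552305e+01,  8.24015460e-04,
        6.76892789e+01, -1.02264195e+01]), 'qvel': array([-0.03424339, -0.03080653,  0.03000815, -0.07405323, -0.01031886,
       -0.03550694]), 'tau': array([-1.14400034e-03, -4.40048003e+01, -1.76591778e+01,  6.32610591e-02,
        5.82670933e-02, -1.43110492e-04]), 'position': array([ 0.19760016, -0.59217936,  0.22156817]), 'tcp_rot': array([[ 9.48673498e-01,  3.16257024e-01, -2.96897440e-04],
       [ 3.16256912e-01, -9.48671144e-01,  2.15078658e-03],
       [ 3.98543328e-04, -2.13429009e-03, -9.99997643e-01]]), 'force': array([-0.56933415,  0.60231626,  0.48290959]), 'moment': array([-0.03133177, -0.02457373,  0.02457798]), 'grasp_force': 0.0, 'opening': 1.002223424789263}
top [[383.781862265688, 0.0, 281.45856281856936], [0.0, 383.781862265688, 209.03381577845872], [0.0, 0.0, 1.0]] 0.026102805382534903 [[0.009929358073741217, -0.9999240201930073, 0.007304908575565688], [-0.9953588805833484, -0.010582784957945747, -0.09564885522784262], [0.09571889412287606, -0.006321273889638052, -0.9953883336689784]] [-0.05913812656626841, 0.5722761715649961, 1.1483406278806572]
side [[394.8171701290811, 0.0, 281.98723099611345], [0.0, 394.8171701290811, 203.09401962106134], [0.0, 0.0, 1.0]] -0.08984279469628478 [[-0.8181039284369704, -0.575058731379527, -0.003663023363995061], [-0.368284729703907, 0.5288089528562271, -0.7646747342798902], [0.4416699221623726, -0.6242343685213669, -0.644406031174301]] [0.43489163271777, 0.2926261701724556, 1.2383407149953358]
```

View pics/top0.png

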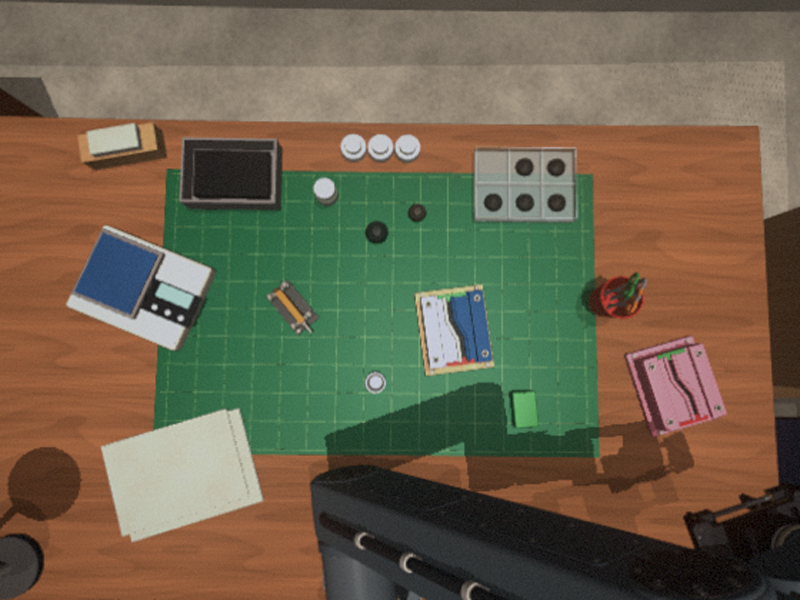

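View pics/side0.png

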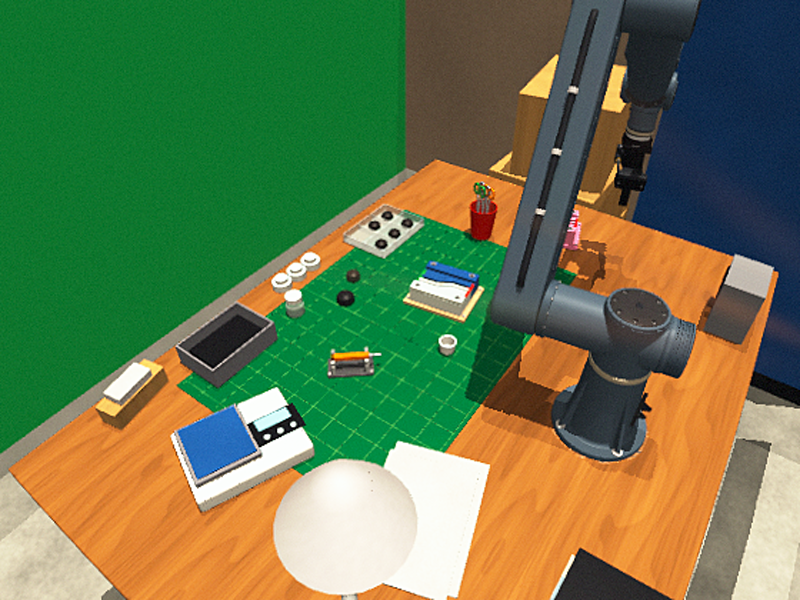

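The top view shows the rest near (292,307) with the stylus tip at lower right, and the mould near (455,330), with the green end at the top and the red end at the bottom. The pink look-alike is at (675,385). Next I'll enlarge the rest and mould.

```bash
cat > h.py <<'E'
import numpy as np, cv2
def ray(c,px):
    K=c["camera_matrix"];k=float(c["k1"])
    d=np.array([(px[0]-K[0,2])/K[0,0],(px[1]-K[1,2])/K[1,1]]);u=d.copy()
    for _ in range(20): u=d/(1+k*(u@u))
    R=c["R"]; return -R.T@c["t"], R.T@np.array([u[0],u[1],1.])
def at(c,px,z):
    o,d=ray(c,px); return o+d*(z-o[2])/d[2]
def proj(c,X):
    p=c["R"]@np.asarray(X)+c["t"];u=p[:2]/p[2];u=u*(1+float(c["k1"])*(u@u));K=c["camera_matrix"]
    return np.array([K[0,0]*u[0]+K[0,2],K[1,1]*u[1]+K[1,2]])
E
python3 - <<'E'
import numpy as np,cv2
c=np.load("pics/top0.npz");im=c["color"][:,:,::-1]
a=cv2.resize(im[185:245,175:240],None,fx=6,fy=6,interpolation=cv2.INTER_CUBIC)
b=cv2.resize(im[195:265,285:350],None,fx=6,fy=6,interpolation=cv2.INTER_CUBIC)
o=np.zeros((420,780,3),np.uint8);o[:360,:390]=a;o[:,390:]=b
cv2.imwrite("pics/crop0.png",o)
E
```

```text
(no output)
```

View pics/crop0.png

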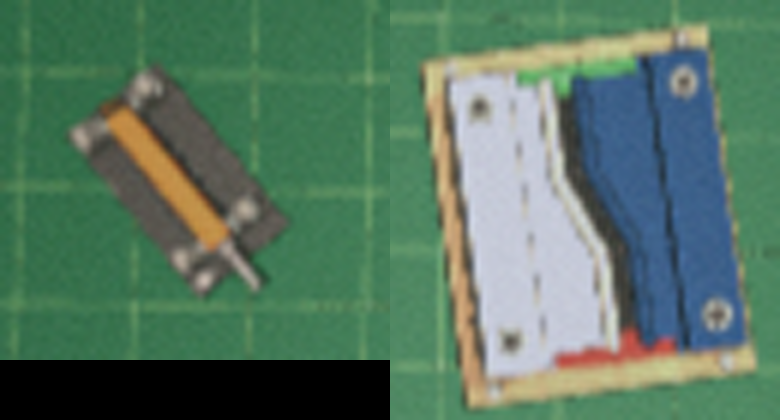

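The crop shows the handle from tail (117,112) to front (222,238), with the ball at (260,286). The mould-top corners are at (450,76), (488,378), (745,345) and (706,55), and the black channel runs (567,97)-(575,180)-(622,250)-(627,335).

```bash
python3 - <<'E'
import numpy as np
from h import *
c=dict(np.load("pics/top0.npz"))
L=lambda p:(175+(p[0]+.5)/6-.5,185+(p[1]+.5)/6-.5)
M=lambda p:(285+(p[0]-390+.5)/6-.5,195+(p[1]+.5)/6-.5)
np.set_printoptions(precision=4,suppress=True)
t=at(c,L((117,112)),.046);f=at(c,L((222,238)),.046);b=at(c,L((260,286)),.039)
print("stylus",t,f,b,np.linalg.norm(t-f),np.linalg.norm(b-t),(t+f)/2,np.degrees(np.arctan2(*(f-t)[1::-1])))
pl=[(70,133),(152,65),(290,222),(205,298)]
P=[at(c,L(p),.006) for p in pl];print("rest",np.mean(P,0),[np.linalg.norm(P[i]-P[i-1]) for i in range(4)])
C=[at(c,M(p),.06) for p in [(450,76),(488,378),(745,345),(706,55)]]
print("mould",np.mean(C,0),[np.linalg.norm(C[i]-C[i-1]) for i in range(4)])
x=(C[1]+C[2]-C[0]-C[3]);x/=np.linalg.norm(x);print("ang",np.degrees(np.arctan2(x[1],x[0])))
S=[at(c,M(p),.05) for p in [(567,97),(575,180),(622,250),(627,335)]]
R=np.array([[x[0],-x[1]],[x[1],x[0]]])
for s in S: print(s,(s-np.mean(C,0))[:2]@R)
E
```

```text
stylus [0.5858 0.2102 0.046 ] [0.523  0.1559 0.046 ] [0.4995 0.1374 0.039 ] 0.08296016148826328 0.11305457409411428 [0.5544 0.183  0.046 ] -139.1500282816075
rest [0.5555 0.1859 0.006 ] [np.float64(0.1113291012643165), np.float64(0.05479389971510213), np.float64(0.10954544187383536), np.float64(0.058319468261373554)]
mould [ 0.5085 -0.1653  0.06  ] [np.float64(0.12784860146494206), np.float64(0.14999107479493778), np.float64(0.1274087005845662), np.float64(0.14435716071295693)]
ang -172.55165422543578
[ 0.5666 -0.1512  0.05  ] [-0.0594 -0.0064]
[ 0.525  -0.1553  0.05  ] [-0.0177 -0.0078]
[ 0.4904 -0.1787  0.05  ] [0.0197 0.011 ]
[ 0.4484 -0.1812  0.05  ] [0.0617 0.0079]
```

Request:
servo_tool:
  targets:
    - {"offset": [0.43,-0.307,-0.06],"dr": [0,0,0]}
    - {"offset": [0.43,-0.307,-0.06],"dr": [0,0,0]}
    - {"offset": [0.43,-0.307,-0.06],"dr": [0,0,0]}
    - {"offset": [0.43,-0.307,-0.06],"dr": [0,0,0]}
    - {"offset": [0.43,-0.307,-0.06],"dr": [0,0,0]}
    - {"offset": [0.43,-0.307,-0.06],"dr": [0,0,0]}
    - {"offset": [0.43,-0.307,-0.06],"dr": [0,0,0]}
    - {"offset": [0.43,-0.307,-0.06],"dr": [0,0,0]}
    - {"offset": [0.43,-0.307,-0.06],"dr": [0,0,0]}
    - {"offset": [0.43,-0.307,-0.06],"dr": [0,0,0]}
    - {"offset": [0.43,-0.307,-0.06],"dr": [0,0,0]}
    - {"offset": [0.43,-0.307,-0.06],"dr": [0,0,0]}
    - {"offset": [0.43,-0.307,-0.06],"dr": [0,0,0]}
    - {"offset": [0.43,-0.307,-0.06],"dr": [0,0,0]}
    - {"offset": [0.43,-0.307,-0.06],"dr": [0,0,0]}
    - {"offset": [0.43,-0.307,-0.06],"dr": [0,0,0]}

```text
time_s: 1.43
position: [0.508, -0.1657, 0.2821]
tcp_rot: [[0.948, 0.317, -0.001], [0.317, -0.948, -0.0], [-0.001, -0.0, -1.0]]
force: [-0.3, 0.4, 0.5]
opening: 1.004
grasp_force: 0.0
```

```bash
python3 - <<'E'
from rig import bot, viewer
import cv2,numpy as np
np.set_printoptions(precision=4,suppress=True)
s=bot.read_state();print(s["joint_positions"],s["position"],s["tcp_rot"],s["qvel"].max())
c=viewer.capture("wrist"); np.savez("pics/w1.npz",**c)
cv2.imwrite("pics/w1.png",cv2.resize(c["color"][:,:,::-1],(800,600),interpolation=cv2.INTER_CUBIC))
print(c["camera_matrix"],c["k1"],c["R"],c["t"],-c["R"].T@c["t"])
E
```

```text
[-30.0298  19.2972  90.7805  -0.0433  69.9917  41.5109] [ 0.508  -0.1657  0.2821] [[ 0.9485  0.3169 -0.0014]
 [ 0.3169 -0.9485 -0.    ]
 [-0.0013 -0.0004 -1.    ]] 0.3050164304902895
[[350.4034   0.     273.6412]
 [  0.     350.4034 212.3774]
 [  0.       0.       1.    ]] -0.09090120903534166 [[ 0.3168 -0.9485 -0.0006]
 [-0.9053 -0.3026  0.298 ]
 [-0.2828 -0.0939 -0.9546]] [-0.3186  0.3549  0.5761] [ 0.5852 -0.1407  0.444 ]
```

View pics/w1.png

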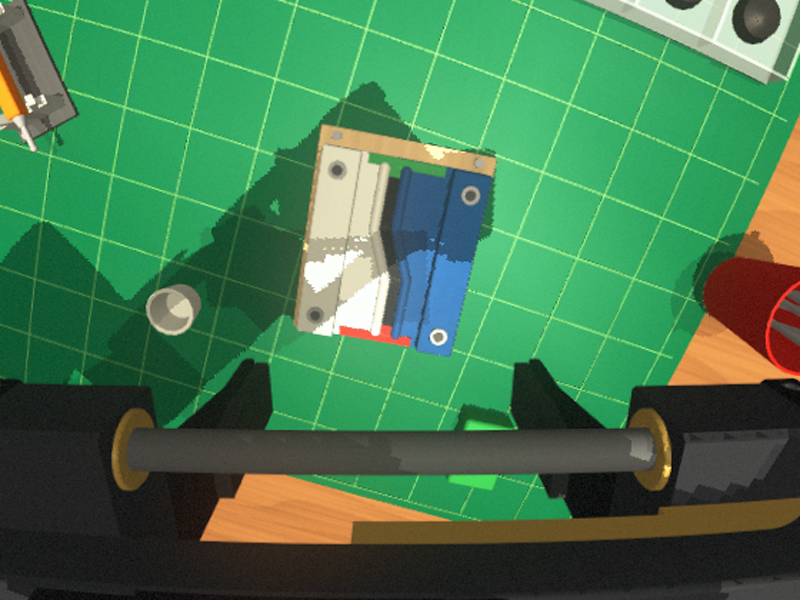

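The wrist view shows the mould at (395,240), its green end at the top (405,165) and red end at (375,335). I'll enlarge it for the seam.

```bash
python3 - <<'E'
import numpy as np,cv2
c=np.load("pics/w1.npz");im=c["color"][:,:,::-1]
b=cv2.resize(im[95:255,200:355],None,fx=3.7,fy=3.7,interpolation=cv2.INTER_CUBIC)
b=np.clip(b.astype(float)*1.0,0,255).astype(np.uint8)
z=cv2.resize(im[110:245,235:310],None,fx=4.4,fy=4.4,interpolation=cv2.INTER_CUBIC)
z=(255*(z/255.)**.6).astype(np.uint8)
o=np.zeros((594,780,3),np.uint8);o[:z.shape[0],:z.shape[1]]=z
b=cv2.resize(im[95:255,200:355],None,fx=2.8,fy=2.8,interpolation=cv2.INTER_CUBIC);o[:b.shape[0],340:340+b.shape[1]]=b
cv2.imwrite("pics/w1c.png",o);print(z.shape,b.shape)
E
```

```text
(594, 330, 3) (448, 434, 3)
```

View pics/w1c.png

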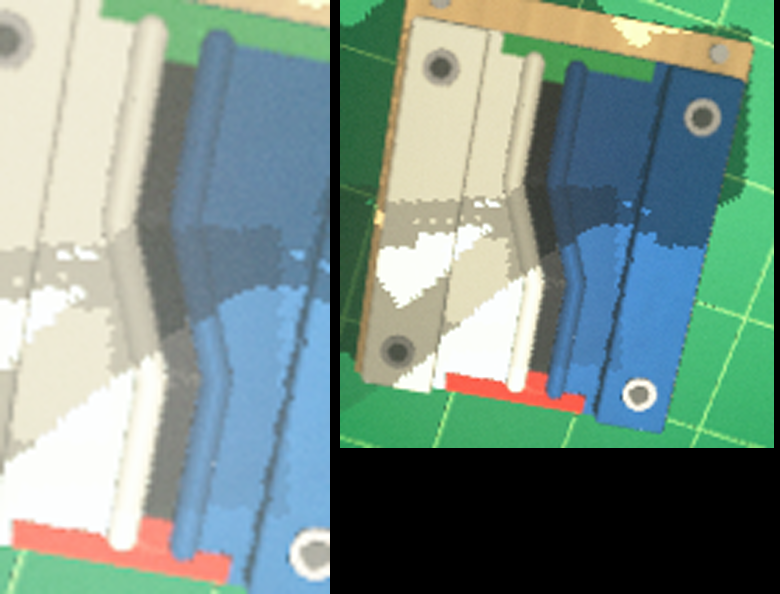

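The beads show clearly: white centre line (153,22)-(119,228)-(152,362)-(122,545), blue (217,38)-(185,225)-(217,370)-(183,552). The shoulder corners in the right panel are at (410,17), (358,384), (662,432) and (748,80).

```bash
cat > fitm.py <<'E'
import numpy as np
from h import *
from scipy.optimize import least_squares
np.set_printoptions(precision=4,suppress=True)
c=dict(np.load("pics/w1.npz"))
Z=lambda p:(235+(p[0]+.5)/4.4-.5,110+(p[1]+.5)/4.4-.5)
B=lambda p:(200+(p[0]-340+.5)/2.8-.5,95+(p[1]+.5)/2.8-.5)
W=np.array([at(c,Z(p),.056)[:2] for p in [(153,22),(119,228),(152,362),(122,545)]])
U=np.array([at(c,Z(p),.056)[:2] for p in [(217,38),(185,225),(217,370),(183,552)]])
C=np.array([at(c,B(p),.06)[:2] for p in [(410,17),(358,384),(662,432),(748,80)]])
print("bead gap",np.linalg.norm(W-U,axis=1)); 
print([np.linalg.norm(C[i]-C[i-1]) for i in range(4)])
cl=np.array([(-75,-65),(75,-65),(75,65),(-75,65)])/1e3
def T(p,l): a=p[2];return l@np.array([[np.cos(a),np.sin(a)],[-np.sin(a),np.cos(a)]])+p[:2]
r=least_squares(lambda p:(T(p,cl)-C).ravel(),[.508,-.165,np.radians(-172)])
if r.cost>1e-4: print("try flip",r.cost)
p=r.x;print("corners pose",p[:2],np.degrees(p[2]),(T(p,cl)-C)*1e3)
inv=lambda q:(q-p[:2])@np.array([[np.cos(p[2]),-np.sin(p[2])],[np.sin(p[2]),np.cos(p[2])]])
print("W",inv(W)*1e3);print("U",inv(U)*1e3);print("mid",inv((W+U)/2)*1e3)
E
python3 fitm.py
```

```text
bead gap [0.0161 0.0167 0.017  0.0165]
[np.float64(0.1307235435665923), np.float64(0.1498171798695819), np.float64(0.1298268036861072), np.float64(0.14849688332209052)]
corners pose [ 0.5076 -0.165 ] -171.92651432721985 [[ 0.6276  0.2138]
 [ 0.5181 -0.3226]
 [-1.2203 -0.7565]
 [ 0.0747  0.8654]]
W [[-68.4789 -15.9313]
 [-17.0592 -15.3938]
 [ 15.7578  -1.0219]
 [ 67.0214  -0.0112]]
U [[-67.5477   0.152 ]
 [-20.8136   0.8694]
 [ 14.8138  15.938 ]
 [ 66.0358  16.482 ]]
mid [[-68.0133  -7.8897]
 [-18.9364  -7.2622]
 [ 15.2858   7.458 ]
 [ 66.5286   8.2354]]
```

Request:
servo_tool:
  targets:
    - {"offset": [0.156,-0.318,0.13],"dr": [0,0,-22.5]}
    - {"offset": [0.156,-0.318,0.13],"dr": [0,0,-22.5]}
    - {"offset": [0.156,-0.318,0.13],"dr": [0,0,-22.5]}
    - {"offset": [0.156,-0.318,0.13],"dr": [0,0,-22.5]}
    - {"offset": [0.156,-0.318,0.13],"dr": [0,0,-22.5]}
    - {"offset": [0.156,-0.318,0.13],"dr": [0,0,-22.5]}
    - {"offset": [0.156,-0.318,0.13],"dr": [0,0,-22.5]}
    - {"offset": [0.156,-0.318,0.13],"dr": [0,0,-22.5]}
    - {"offset": [0.156,-0.318,0.13],"dr": [0,0,-22.5]}
    - {"offset": [0.156,-0.318,0.13],"dr": [0,0,-22.5]}
    - {"offset": [0.156,-0.318,0.13],"dr": [0,0,-22.5]}
    - {"offset": [0.156,-0.318,0.13],"dr": [0,0,-22.5]}
    - {"offset": [0.156,-0.318,0.13],"dr": [0,0,-22.5]}

```text
time_s: 2.57
position: [0.5563, 0.1833, 0.1529]
tcp_rot: [[0.757, 0.653, 0.0], [0.653, -0.757, -0.0], [-0.0, 0.001, -1.0]]
force: [-0.8, -0.8, -0.4]
opening: 1.002
grasp_force: 0.0
```

```bash
python3 - <<'E'
from rig import bot, viewer
import cv2,numpy as np
from h import *
np.set_printoptions(precision=4,suppress=True)
s=bot.read_state();print(s["joint_positions"],s["position"],s["tcp_rot"])
c=viewer.capture("wrist"); np.savez("pics/w2.npz",**c)
cv2.imwrite("pics/w2.png",cv2.resize(c["color"][:,:,::-1],(800,600),interpolation=cv2.INTER_CUBIC))
a=np.radians(-139.1);d=np.array([np.cos(a),np.sin(a)])
for l,z in [(-.045,.046),(0,.046),(.045,.046),(.072,.039)]:
    print(l,proj(c,[*(np.array([.555,.1855])+l*d),z])*800/560)
E
```

```text
[ 7.3275 32.2329 91.6689 -0.0339 56.0842 56.5515] [0.5563 0.1833 0.1529] [[ 0.7571  0.6534  0.0003]
 [ 0.6534 -0.7571 -0.0005]
 [-0.0001  0.0005 -1.    ]]
-0.045 [385.4068 217.3608]
0 [385.8149 297.8812]
0.045 [386.2073 371.1849]
0.072 [386.5254 406.1095]
```

View pics/w2.png

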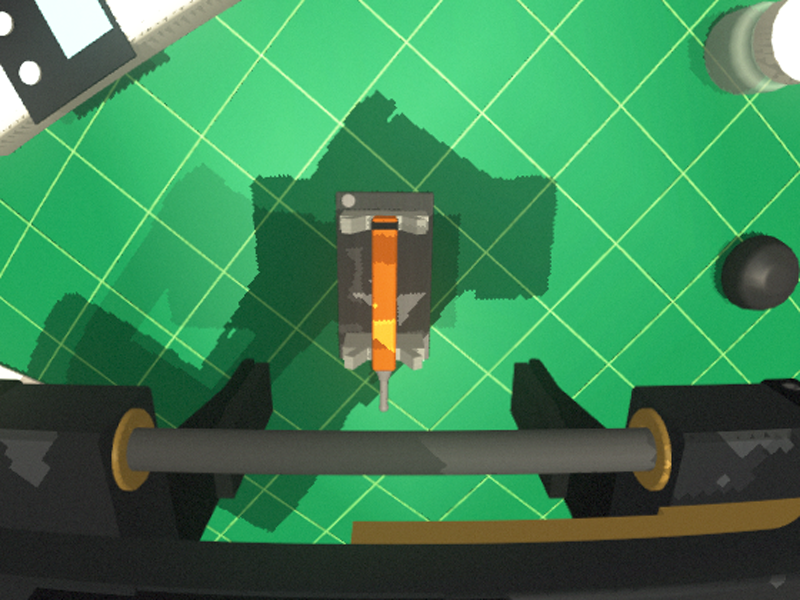

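The stylus lies straight along the image column 384 (tail at row 218, front 372, ball 408), as predicted to about 1 mm. I'll descend and grip.

Request:
servo_tool:
  targets:
    - {"offset": [0,-0.0035,0.03],"dr": [0,0,0]}
    - {"offset": [0,-0.0035,0.06],"dr": [0,0,0]}
    - {"offset": [0,-0.0035,0.09],"dr": [0,0,0]}
    - {"offset": [0,-0.0035,0.115],"dr": [0,0,0]}
    - {"offset": [0,-0.0035,0.128],"dr": [0,0,0]}
    - {"offset": [0,-0.0035,0.1325],"dr": [0,0,0]}
    - {"offset": [0,-0.0035,0.1325],"dr": [0,0,0]}
    - {"offset": [0,-0.0035,0.1325],"dr": [0,0,0]}

```text
time_s: 3.28
position: [0.5547, 0.1872, 0.021]
tcp_rot: [[0.756, 0.654, 0.002], [0.654, -0.756, 0.0], [0.001, 0.001, -1.0]]
force: [0.5, -0.7, 0.8]
opening: 1.0
grasp_force: 0.0
```

Request:
servo_tool:
  targets:
    - {"offset": [0,0,0],"dr": [0,0,0]}
    - {"offset": [0,0,0],"dr": [0,0,0]}
    - {"offset": [0,0,0],"dr": [0,0,0]}
    - {"offset": [0,0,0],"dr": [0,0,0]}
    - {"offset": [0,0,0],"dr": [0,0,0]}
    - {"offset": [0,0,0],"dr": [0,0,0]}
    - {"offset": [0,0,0],"dr": [0,0,0]}
    - {"offset": [0,0,0],"dr": [0,0,0]}
  gripper: 1

```text
time_s: 3.95
position: [0.5536, 0.1881, 0.02]
tcp_rot: [[0.755, 0.655, -0.0], [0.655, -0.755, -0.0], [-0.0, -0.0, -1.0]]
force: [-0.2, -0.5, -0.0]
opening: 0.48
grasp_force: 0.0
```

```bash
python3 - <<'E'
from rig import bot
import numpy as np
np.set_printoptions(precision=4,suppress=True)
s=bot.read_state()
for k in s: print(k,s[k])
E
```

```text
time_s 3.95
joint_positions [ 7.8211 43.8857 95.7938 -0.0005 40.323  56.876 ]
qvel [ 0.0094  0.1257  0.0457 -0.0281 -0.0521  0.0745]
tau [  0.0035 -45.5834  -9.3114   0.0468  -0.0438   0.0001]
position [0.5536 0.1881 0.02  ]
tcp_rot [[ 0.7553  0.6553 -0.    ]
 [ 0.6553 -0.7553 -0.    ]
 [-0.     -0.     -1.    ]]
force [-0.1794 -0.461  -0.0166]
moment [-0.0359 -0.0275 -0.0472]
grasp_force 0.0
opening 0.4801858200729311
```

Request:
servo_tool:
  targets:
    - {"offset": [0,0,0],"dr": [0,0,0]}
    - {"offset": [0,0,0],"dr": [0,0,0]}
    - {"offset": [0,0,0],"dr": [0,0,0]}
    - {"offset": [0,0,0],"dr": [0,0,0]}
    - {"offset": [0,0,0],"dr": [0,0,0]}
    - {"offset": [0,0,0],"dr": [0,0,0]}
    - {"offset": [0,0,0],"dr": [0,0,0]}
    - {"offset": [0,0,0],"dr": [0,0,0]}

```text
time_s: 4.62
position: [0.5537, 0.188, 0.02]
tcp_rot: [[0.755, 0.655, -0.0], [0.655, -0.755, -0.0], [-0.0, -0.0, -1.0]]
force: [0.8, 0.1, -0.7]
opening: 0.157
grasp_force: 30.0
```

```bash
python3 - <<'E'
from rig import bot
import numpy as np
from scipy.optimize import least_squares
np.set_printoptions(precision=4,suppress=True)
s=bot.read_state()
print(s["position"],s["opening"],s["grasp_force"],s["force"])
J=np.radians([[30.224,82.088],[19.297,90.78],[32.233,91.669],[43.886,95.794]])
P=np.array([[.198,-.593,.223],[.508,-.1657,.2821],[.5563,.1833,.1529],[.5537,.1881,.0202]])
d=.111;rr=np.sqrt(P[:,0]**2+P[:,1]**2-d*d)
f=lambda v:np.r_[v[0]+v[1]*np.sin(J[:,0])+v[2]*np.sin(J.sum(1))-rr, v[3]+v[1]*np.cos(J[:,0])+v[2]*np.cos(J.sum(1))-P[:,2]]
r=least_squares(f,[0,.42,.4,0.]);print(r.x,f(r.x)*1e3)
E
```

```text
[0.5537 0.188  0.02  ] 0.15744850087020104 29.99468076042831 [ 0.7749  0.1143 -0.696 ]
[ 0.0166  0.4476  0.3886 -0.0096] [-13.8126   6.8299   2.7785   4.2042   6.6631  -2.6036  -0.5967  -3.4627]
```

```bash
cat > k.py <<'E'
import numpy as np
from scipy.spatial.transform import Rotation as Ro
def tool(phi,th,flip=1):
    # flip=1: tool x = -stylus x ; -1: tool x = stylus x
    u=np.array([np.cos(np.radians(phi)),np.sin(np.radians(phi)),0]);t=np.radians(th);k=np.array([0,0,1.])
    s=u*np.cos(t)-k*np.sin(t); z=-u*np.sin(t)-k*np.cos(t); x=-flip*s
    return np.c_[x,np.cross(z,x),z]
def wrist(R,J1,A):
    M=Ro.from_euler('z',J1,degrees=True)*Ro.from_euler('y',A,degrees=True)
    a=(M.inv()*Ro.from_matrix(R)).as_euler('ZYZ',degrees=True)
    return a[0],a[1],(a[2]-90+180)%360-180
E
python3 - <<'E'
from k import *
np.set_printoptions(precision=1,suppress=True)
print(wrist(tool(40.93+180,0),7.82,139.68))
for name,flip,phis in [("A trail",1,(8,15,22,29)),("A push",1,(188,195,202))]:
  for phi in phis:
    for J1 in(-24,-32):
      for A in (100,120): print(name,phi,J1,A,np.array(wrist(tool(phi,45,flip),J1,A)))
E
```

```text
(np.float64(0.0), np.float64(40.32), np.float64(56.889999999999986))
A trail 8 -24 100 [ -25.1  117.9 -126.2]
A trail 8 -24 120 [ -22.3   99.5 -117.7]
A trail 8 -32 100 [ -29.9  114.2 -134. ]
A trail 8 -32 120 [ -27.2   96.6 -124.1]
A trail 15 -24 100 [ -29.3  114.7 -133. ]
A trail 15 -24 120 [ -26.6   97.  -123.3]
A trail 15 -32 100 [ -33.5  110.6 -140.3]
A trail 15 -32 120 [ -31.2   93.7 -129.4]
A trail 22 -24 100 [ -33.1  111.2 -139.4]
A trail 22 -24 120 [ -30.7   94.1 -128.7]
A trail 22 -32 100 [ -36.7  106.7 -146.3]
A trail 22 -32 120 [ -34.9   90.4 -134.5]
A trail 29 -24 100 [ -36.2  107.2 -145.4]
A trail 29 -24 120 [ -34.4   90.9 -133.8]
A trail 29 -32 100 [ -39.3  102.4 -151.9]
A trail 29 -32 120 [ -38.3   86.8 -139.3]
A push 188 -24 100 [32.3 44.5 41.9]
A push 188 -24 120 [50.2 29.2 19.9]
A push 188 -32 100 [37. 49. 33.]
A push 188 -32 120 [53.1 34.6 11.7]
A push 195 -24 100 [36.5 48.4 34. ]
A push 195 -24 120 [52.8 34.  12.7]
A push 195 -32 100 [40.2 53.3 26.1]
A push 195 -32 120 [54.3 39.5  5.8]
A push 202 -24 100 [39.8 52.7 27. ]
A push 202 -24 120 [54.2 38.8  6.6]
A push 202 -32 100 [42.5 57.9 19.8]
A push 202 -32 120 [54.7 44.5  0.5]
```

Request:
servo_tool:
  targets:
    - {"offset": [0,0,-0.015],"dr": [0,0,0]}
    - {"offset": [0,0,-0.045],"dr": [0,0,0]}
    - {"offset": [0,0,-0.08],"dr": [0,0,0]}
    - {"offset": [0,0,-0.12],"dr": [0,0,0]}
    - {"offset": [-0.269,0.234,-0.22],"dr": [0,0,-112]}
    - {"offset": [-0.269,0.234,-0.22],"dr": [0,0,-112]}
    - {"offset": [-0.269,0.234,-0.22],"dr": [0,0,-112]}
    - {"offset": [-0.269,0.234,-0.22],"dr": [0,0,-112]}
    - {"offset": [-0.269,0.234,-0.22],"dr": [0,0,-112]}
    - {"offset": [-0.269,0.234,-0.22],"dr": [0,0,-112]}
    - {"offset": [-0.269,0.234,-0.22],"dr": [0,0,-112]}
    - {"offset": [-0.269,0.234,-0.22],"dr": [0,0,-112]}
    - {"offset": [-0.269,0.234,-0.22],"dr": [0,0,-112]}
    - {"offset": [-0.269,0.234,-0.22],"dr": [0,0,-112]}
    - {"offset": [-0.269,0.234,-0.22],"dr": [0,0,-112]}
    - {"offset": [-0.269,0.234,-0.22],"dr": [0,0,-112]}
    - {"offset": [-0.269,0.234,-0.22],"dr": [0,0,-112]}
    - {"offset": [-0.269,0.234,-0.22],"dr": [0,0,-112]}
    - {"offset": [-0.269,0.234,-0.22],"dr": [0,0,-112]}
    - {"offset": [-0.269,0.234,-0.22],"dr": [0,0,-112]}

```text
time_s: 6.28
position: [0.5032, -0.1648, 0.2398]
tcp_rot: [[-0.87, 0.492, -0.001], [0.492, 0.87, 0.001], [0.001, 0.0, -1.0]]
force: [-1.3, -0.3, 0.2]
opening: 0.158
grasp_force: 30.0
```

```bash
cat > tgt.py <<'E'
import sys
from rig import bot
from k import *
np.set_printoptions(precision=4,suppress=True)
p=np.array([.5076,-.165]);yaw=-171.93
def seam():
    a=np.radians(yaw);M=np.array([[np.cos(a),-np.sin(a)],[np.sin(a),np.cos(a)]])
    l=np.array([(-60,-7.9),(-40,-7.9),(-20,-7.9),(0,0),(20,7.9),(40,7.9),(60,7.9)])/1e3
    return np.c_[l@M.T+p,np.full(7,.053)]
def tcp_for(tip,R,L=.072): return tip+L*R[:,0]+.0187*R[:,2]
def rel(Pc,Rc,P,R): return Rc.T@(P-Pc), np.degrees(Ro.from_matrix(Rc.T@R).as_rotvec())
E
python3 - <<'E'
from tgt import *
s=bot.read_state();Pm,Rm=s["position"],s["tcp_rot"]
print(s["joint_positions"],Pm,Rm,s["opening"],s["grasp_force"])
Pc=np.array([.5539,.1878,.0205]);R0=tool(40.93+180,0)
Pc=Pc+R0@[-.269,.234,-.22];print("cmd",Pc)
R=tool(14,45);S=seam();print(S)
Rc=tool(40.93+112+180,0);print(Rc)
for Q in (Rc,Rm):print(rel(Pc,Q,tcp_for(S[0]+[0,0,.06],R),R))
print(wrist(R,-25,110))
E
```

```text
[-30.2367  21.6634  94.5504   0.0065  63.8432 -90.7478] [ 0.5032 -0.1648  0.2398] [[-0.8704  0.4923 -0.0008]
 [ 0.4923  0.8704  0.0006]
 [ 0.001   0.0001 -1.    ]] 0.15788861087072664 29.994606971740723
cmd [ 0.504  -0.1652  0.2405]
[[ 0.5659 -0.1488  0.053 ]
 [ 0.5461 -0.1516  0.053 ]
 [ 0.5263 -0.1544  0.053 ]
 [ 0.5076 -0.165   0.053 ]
 [ 0.4889 -0.1756  0.053 ]
 [ 0.4691 -0.1784  0.053 ]
 [ 0.4493 -0.1812  0.053 ]]
[[-0.8905  0.4551 -0.    ]
 [ 0.4551  0.8905  0.    ]
 [-0.      0.     -1.    ]]
(array([0.0007, 0.0007, 0.0898]), array([ 16.1134,  43.0171, -38.9011]))
(array([0.0006, 0.0007, 0.0898]), array([ 17.087 ,  42.7226, -41.1769]))
(np.float64(-27.56655591702579), np.float64(105.93460265011595), np.float64(-127.95182078426288))
```

Request:
servo_tool:
  targets:
    - {"offset": [0,0,0.02],"dr": [17.1,42.7,-41.2]}
    - {"offset": [0,0,0.04],"dr": [17.1,42.7,-41.2]}
    - {"offset": [0,0,0.06],"dr": [17.1,42.7,-41.2]}
    - {"offset": [0,0,0.07],"dr": [17.1,42.7,-41.2]}
    - {"offset": [0,0,0.08],"dr": [17.1,42.7,-41.2]}
    - {"offset": [0,0,0.09],"dr": [17.1,42.7,-41.2]}
    - {"offset": [0,0,0.09],"dr": [17.1,42.7,-41.2]}
    - {"offset": [0,0,0.09],"dr": [17.1,42.7,-41.2]}
    - {"offset": [0,0,0.09],"dr": [17.1,42.7,-41.2]}
    - {"offset": [0,0,0.09],"dr": [17.1,42.7,-41.2]}
    - {"offset": [0,0,0.09],"dr": [17.1,42.7,-41.2]}
    - {"offset": [0,0,0.09],"dr": [17.1,42.7,-41.2]}
    - {"offset": [0,0,0.09],"dr": [17.1,42.7,-41.2]}

```text
time_s: 7.37
position: [0.5036, -0.1655, 0.1508]
tcp_rot: [[-0.689, -0.235, -0.685], [-0.165, 0.972, -0.167], [0.705, -0.002, -0.709]]
force: [-0.1, -0.4, -0.9]
opening: 0.158
grasp_force: 30.0
```

```bash
python3 - <<'E'
from tgt import *
from rig import viewer
import cv2
from h import *
s=bot.read_state();Pm,Rm=s["position"],s["tcp_rot"]
print(s["joint_positions"],Pm,Rm,s["force"],s["grasp_force"],s["time_s"])
print("tip",Pm-.072*Rm[:,0]-.0187*Rm[:,2],"ideal R",tool(14,45))
S=seam();t=Pm-.072*Rm[:,0]-.0187*Rm[:,2]
ims=[]
for n in ("top","side","wrist"):
    c=viewer.capture(n);np.savez(f"pics/{n}3.npz",**c)
    print(n,proj(c,t),proj(c,S[0]))
    if n!="wrist":
        q=proj(c,S[0]*.5+t*.5).astype(int);ims.append(cv2.resize(c["color"][q[1]-40:q[1]+40,q[0]-45:q[0]+45,::-1],(390,347),interpolation=cv2.INTER_CUBIC));print(n,q)
    else: w=cv2.resize(c["color"][:,:,::-1],(336,252),interpolation=cv2.INTER_AREA)
o=np.zeros((600,780,3),np.uint8);o[:347,:390]=ims[0];o[:347,390:]=ims[1];o[347:599,:336]=w
cv2.imwrite("pics/m3.png",o)
E
```

```text
[ -17.9671   48.0116   73.1117  -21.9839   98.4701 -116.8718] [ 0.5036 -0.1655  0.1508] [[-0.6895 -0.235  -0.6851]
 [-0.1653  0.972  -0.1671]
 [ 0.7052 -0.0019 -0.709 ]] [-0.0616 -0.3865 -0.9137] 29.994632424786687 7.3667
tip [ 0.566  -0.1505  0.1133] ideal R [[-0.6861 -0.2419 -0.6861]
 [-0.1711  0.9703 -0.1711]
 [ 0.7071  0.     -0.7071]]
top [315.872  208.9056] [313.3531 210.8721]
top [314 209]
side [297.1404 181.6344] [296.6031 194.1691]
side [296 187]
wrist [275.1435 408.2819] [277.4297 404.888 ]
```

View pics/m3.png

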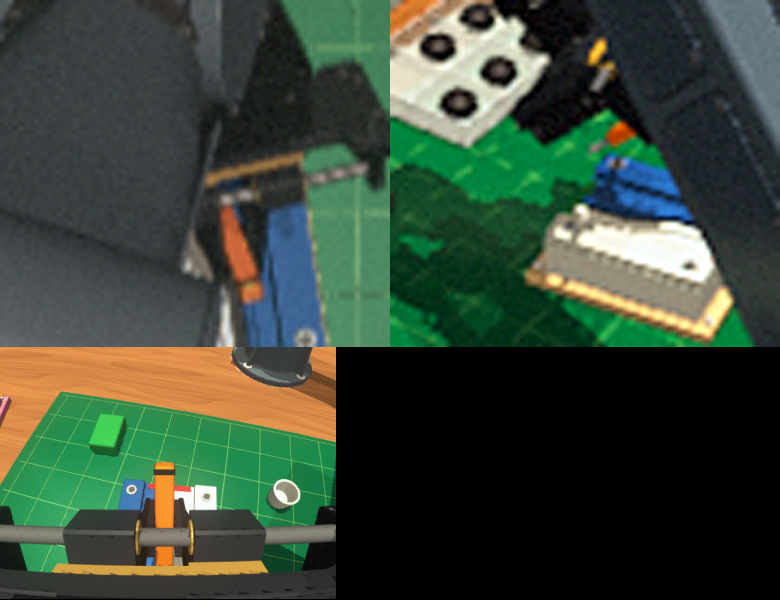

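The side panel shows the needle tip near (597,150), which agrees with the prediction to about 1.5 px. I'll average a few pose readings and then work out the descent.

```bash
cat > avg.py <<'E'
from tgt import *
from rig import viewer
def avg(n=8):
    L=[]
    for _ in range(n):
        viewer.capture("top");L.append(bot.read_state())
    P=np.array([s["position"] for s in L]);F=np.array([s["force"] for s in L])
    R=Ro.from_matrix([s["tcp_rot"] for s in L]).mean().as_matrix()
    return P.mean(0),R,F.mean(0),P.std(0),F.std(0),L[-1]["time_s"]
E
python3 - <<'E'
from avg import *
P,R,F,sp,sf,t=avg()
tip=P-.072*R[:,0]-.0187*R[:,2];S=seam()
print(P,sp,F,sf,t,"tip",tip,"err",S[0]-tip);print(R)
for h in (.06,.01,0,-.003):print(h,rel(P,R,tcp_for(S[0]+[0,0,h],R),R))
E
```

```text
[ 0.5037 -0.1652  0.1504] [0.     0.0001 0.0003] [ 0.0604 -0.2537 -1.1436] [0.366  0.3758 0.4789] 7.9167 tip [ 0.5661 -0.1501  0.1128] err [-0.0002  0.0014 -0.0598]
[[-0.6884 -0.2361 -0.6858]
 [-0.1663  0.9717 -0.1676]
 [ 0.706  -0.0013 -0.7082]]
0.06 (array([ 0.0001,  0.0014, -0.0002]), array([0., 0., 0.]))
0.01 (array([-0.0352,  0.0014,  0.0352]), array([0., 0., 0.]))
0 (array([-0.0423,  0.0015,  0.0423]), array([0., 0., 0.]))
-0.003 (array([-0.0444,  0.0015,  0.0444]), array([0., 0., 0.]))
```

Request:
servo_tool:
  targets:
    - {"offset": [-0.007,0.0014,0.007],"dr": [0,0,0]}
    - {"offset": [-0.0141,0.0014,0.0142],"dr": [0,0,0]}
    - {"offset": [-0.0212,0.0014,0.0212],"dr": [0,0,0]}
    - {"offset": [-0.0268,0.0014,0.0269],"dr": [0,0,0]}
    - {"offset": [-0.0318,0.0014,0.0319],"dr": [0,0,0]}
    - {"offset": [-0.0353,0.0014,0.0354],"dr": [0,0,0]}
    - {"offset": [-0.0374,0.0014,0.0375],"dr": [0,0,0]}
    - {"offset": [-0.0381,0.0014,0.0382],"dr": [0,0,0]}
    - {"offset": [-0.0388,0.0014,0.039],"dr": [0,0,0]}
    - {"offset": [-0.0395,0.0014,0.0397],"dr": [0,0,0]}
    - {"offset": [-0.0402,0.0014,0.0404],"dr": [0,0,0]}
    - {"offset": [-0.0402,0.0014,0.0404],"dr": [0,0,0]}
    - {"offset": [-0.0402,0.0014,0.0404],"dr": [0,0,0]}

```text
time_s: 9.0
position: [0.5035, -0.1638, 0.0933]
tcp_rot: [[-0.688, -0.237, -0.686], [-0.167, 0.972, -0.168], [0.706, -0.001, -0.708]]
force: [-0.2, -0.7, 0.0]
opening: 0.159
grasp_force: 30.0
```

```bash
python3 - <<'E'
from avg import *
P,R,F,sp,sf,t=avg(5)
tip=P-.072*R[:,0]-.0187*R[:,2];S=seam()
print(P,F,sf,t,"tip",tip,"err",S[0]-tip)
E
```

```text
[ 0.5034 -0.1638  0.0932] [ 0.2583  0.1823 -0.5264] [0.5052 0.5533 0.431 ] 9.25 tip [ 0.5658 -0.1486  0.0556] err [ 0.0001 -0.0002 -0.0026]
```

Request:
servo_tool:
  targets:
    - {"offset": [-0.0006,0,0.0006],"dr": [0,0,0]}
    - {"offset": [-0.0012,0,0.0012],"dr": [0,0,0]}
    - {"offset": [-0.0018,0,0.0018],"dr": [0,0,0]}
    - {"offset": [-0.0018,0,0.0018],"dr": [0,0,0]}

```text
time_s: 9.58
position: [0.5033, -0.1637, 0.0903]
tcp_rot: [[-0.688, -0.237, -0.686], [-0.167, 0.972, -0.168], [0.707, -0.001, -0.708]]
force: [0.4, 0.4, -1.4]
opening: 0.161
grasp_force: 30.0
```

```bash
python3 - <<'E'
from avg import *
P,R,F,sp,sf,t=avg(5)
tip=P-.072*R[:,0]-.0187*R[:,2];S=seam()
print(P,F,sf,t,"tip",tip,"err",S[0]-tip);print(R)
E
```

```text
[ 0.5033 -0.1637  0.0904] [ 0.0935 -0.037  -0.891 ] [0.2843 0.2873 0.7734] 9.8333 tip [ 0.5657 -0.1486  0.0528] err [ 0.0002 -0.0002  0.0002]
[[-0.6877 -0.2366 -0.6863]
 [-0.1669  0.9716 -0.1678]
 [ 0.7066 -0.0009 -0.7077]]
```

Request:
servo_tool:
  targets:
    - {"offset": [-0.0004,0,0.0004],"dr": [0,0,0]}
    - {"offset": [-0.0004,0,0.0004],"dr": [0,0,0]}
    - {"offset": [-0.0004,0,0.0004],"dr": [0,0,0]}

```text
time_s: 10.08
position: [0.5034, -0.1638, 0.09]
tcp_rot: [[-0.688, -0.237, -0.686], [-0.167, 0.972, -0.168], [0.707, -0.001, -0.708]]
force: [-0.5, 0.8, -0.8]
opening: 0.157
grasp_force: 30.0
```

```bash
python3 - <<'E'
from avg import *
P,R,F,sp,sf,t=avg(5)
tip=P-.072*R[:,0]-.0187*R[:,2];S=seam()
print(P,F,sf,t,"tip",tip,"err",S[0]-tip);print(bot.read_state()["moment"])
E
```

```text
[ 0.5034 -0.1638  0.09  ] [-0.1876 -0.0628 -0.0493] [0.3472 0.5333 0.3701] 10.3333 tip [ 0.5657 -0.1486  0.0524] err [ 0.0002 -0.0001  0.0006]
[ 0.2022 -0.517   0.0104]
```

Request:
servo_tool:
  targets:
    - {"offset": [-0.0003,0,0.0003],"dr": [0,0,0]}
    - {"offset": [-0.0003,0,0.0003],"dr": [0,0,0]}
    - {"offset": [-0.0003,0,0.0003],"dr": [0,0,0]}

```text
time_s: 10.58
position: [0.5033, -0.1638, 0.0898]
tcp_rot: [[-0.688, -0.237, -0.686], [-0.167, 0.972, -0.168], [0.707, -0.001, -0.708]]
force: [-0.5, -0.4, 1.6]
opening: 0.157
grasp_force: 30.0
```

```bash
python3 - <<'E'
from avg import *
P,R,F,sp,sf,t=avg(5)
tip=P-.072*R[:,0]-.0187*R[:,2];S=seam()
print(P,F,sf,t,"tip",tip,"err",S[0]-tip);print(bot.read_state()["moment"])
E
```

```text
[ 0.5033 -0.1638  0.0897] [-0.6739 -0.5336  1.1826] [0.3805 0.3833 0.4955] 10.8333 tip [ 0.5656 -0.1486  0.0521] err [ 0.0003 -0.0001  0.0009]
[ 0.1791 -0.3881 -0.0061]
```

Floor contact is felt at about 2 N. Now the sweep, at 1.67 mm per row.

Request:
servo_tool:
  targets:
    - {"offset": [0.0012,0.0002,0.0012],"dr": [0,0,0]}
    - {"offset": [0.0023,0.0003,0.0023],"dr": [0,0,0]}
    - {"offset": [0.0035,0.0005,0.0035],"dr": [0,0,0]}
    - {"offset": [0.0047,0.0007,0.0047],"dr": [0,0,0]}
    - {"offset": [0.0059,0.0008,0.0059],"dr": [0,0,0]}
    - {"offset": [0.007,0.001,0.007],"dr": [0,0,0]}
    - {"offset": [0.0082,0.0011,0.0082],"dr": [0,0,0]}
    - {"offset": [0.0094,0.0013,0.0094],"dr": [0,0,0]}
    - {"offset": [0.0106,0.0015,0.0106],"dr": [0,0,0]}
    - {"offset": [0.0117,0.0016,0.0117],"dr": [0,0,0]}
    - {"offset": [0.0129,0.0018,0.0129],"dr": [0,0,0]}
    - {"offset": [0.0141,0.002,0.0141],"dr": [0,0,0]}

```text
time_s: 11.83
position: [0.4834, -0.1665, 0.0895]
tcp_rot: [[-0.688, -0.237, -0.686], [-0.167, 0.972, -0.168], [0.706, -0.001, -0.708]]
force: [1.4, 0.6, 1.0]
opening: 0.157
grasp_force: 30.0
```

```bash
cat > chk.py <<'E'
from tgt import *
import sys
s=bot.read_state();P,R=s["position"],s["tcp_rot"];tip=P-.072*R[:,0]-.0187*R[:,2]
S=seam()[int(sys.argv[1])]
a=np.radians(yaw);M=np.array([[np.cos(a),-np.sin(a)],[np.sin(a),np.cos(a)]])
print(s["time_s"],"tip",tip,"err in mould axes mm",1e3*M.T@(tip-S)[:2],1e3*(tip-S)[2],"F",s["force"],"F mould",M.T@s["force"][:2],"J",s["joint_positions"],"g",s["opening"]);print(R)
E
python3 chk.py 1
```

```text
11.8333 tip [ 0.5457 -0.1514  0.0519] err in mould axes mm [ 0.353  -0.2201] -1.1352591444432 F [1.4098 0.5884 0.9666] F mould [-1.4784 -0.3847] J [ -18.5361   51.499    77.3478  -22.1705   91.2151 -114.5058] g 0.15671388620755808
[[-0.6878 -0.2366 -0.6862]
 [-0.1668  0.9716 -0.1678]
 [ 0.7064 -0.001  -0.7078]]
```

Request:
servo_tool:
  targets:
    - {"offset": [0.0012,0.0002,0.0012],"dr": [0,0,0]}
    - {"offset": [0.0023,0.0003,0.0023],"dr": [0,0,0]}
    - {"offset": [0.0035,0.0005,0.0035],"dr": [0,0,0]}
    - {"offset": [0.0047,0.0007,0.0047],"dr": [0,0,0]}
    - {"offset": [0.0059,0.0008,0.0059],"dr": [0,0,0]}
    - {"offset": [0.007,0.001,0.007],"dr": [0,0,0]}
    - {"offset": [0.0082,0.0011,0.0082],"dr": [0,0,0]}
    - {"offset": [0.0094,0.0013,0.0094],"dr": [0,0,0]}
    - {"offset": [0.0106,0.0015,0.0106],"dr": [0,0,0]}
    - {"offset": [0.0117,0.0016,0.0117],"dr": [0,0,0]}
    - {"offset": [0.0129,0.0018,0.0129],"dr": [0,0,0]}
    - {"offset": [0.0141,0.002,0.0141],"dr": [0,0,0]}

```text
time_s: 12.83
position: [0.4635, -0.1693, 0.0895]
tcp_rot: [[-0.688, -0.237, -0.686], [-0.167, 0.972, -0.168], [0.706, -0.001, -0.708]]
force: [0.7, 0.3, 1.5]
opening: 0.158
grasp_force: 30.0
```

```bash
python3 chk.py 2
```

```text
12.8333 tip [ 0.5259 -0.1542  0.0519] err in mould axes mm [ 0.3766 -0.2432] -1.1405501624564414 F [0.7203 0.2768 1.4714] F mould [-0.752  -0.1729] J [ -19.2951   50.4456   80.5194  -22.6572   89.0339 -114.2334] g 0.1577468566945812
[[-0.6879 -0.2366 -0.6862]
 [-0.1668  0.9716 -0.1679]
 [ 0.7064 -0.001  -0.7078]]
```

Request:
servo_tool:
  targets:
    - {"offset": [0.0011,-0.0005,0.0011],"dr": [0,0,0]}
    - {"offset": [0.0023,-0.0009,0.0023],"dr": [0,0,0]}
    - {"offset": [0.0034,-0.0014,0.0034],"dr": [0,0,0]}
    - {"offset": [0.0045,-0.0018,0.0045],"dr": [0,0,0]}
    - {"offset": [0.0056,-0.0023,0.0056],"dr": [0,0,0]}
    - {"offset": [0.0068,-0.0027,0.0068],"dr": [0,0,0]}
    - {"offset": [0.0079,-0.0032,0.0079],"dr": [0,0,0]}
    - {"offset": [0.009,-0.0036,0.009],"dr": [0,0,0]}
    - {"offset": [0.0101,-0.0041,0.0101],"dr": [0,0,0]}
    - {"offset": [0.0113,-0.0045,0.0113],"dr": [0,0,0]}
    - {"offset": [0.0124,-0.005,0.0124],"dr": [0,0,0]}
    - {"offset": [0.0135,-0.0054,0.0135],"dr": [0,0,0]}
    - {"offset": [0.0146,-0.0059,0.0146],"dr": [0,0,0]}

```text
time_s: 13.92
position: [0.4449, -0.18, 0.0895]
tcp_rot: [[-0.688, -0.237, -0.686], [-0.167, 0.972, -0.168], [0.706, -0.001, -0.708]]
force: [1.3, 0.8, 1.1]
opening: 0.153
grasp_force: 30.0
```

```bash
python3 chk.py 3
```

```text
13.9167 tip [ 0.5072 -0.1648  0.0518] err in mould axes mm [ 0.347  -0.2482] -1.1678410441571043 F [1.3195 0.7614 1.0756] F mould [-1.4133 -0.5687] J [ -20.7043   49.5837   83.1906  -23.5868   86.9597 -114.4951] g 0.15343749245566
[[-0.6878 -0.2367 -0.6862]
 [-0.1669  0.9716 -0.1678]
 [ 0.7064 -0.0009 -0.7078]]
```

Request:
servo_tool:
  targets:
    - {"offset": [0.0011,-0.0005,0.0011],"dr": [0,0,0]}
    - {"offset": [0.0023,-0.0009,0.0023],"dr": [0,0,0]}
    - {"offset": [0.0034,-0.0014,0.0034],"dr": [0,0,0]}
    - {"offset": [0.0045,-0.0018,0.0045],"dr": [0,0,0]}
    - {"offset": [0.0056,-0.0023,0.0056],"dr": [0,0,0]}
    - {"offset": [0.0068,-0.0027,0.0068],"dr": [0,0,0]}
    - {"offset": [0.0079,-0.0032,0.0079],"dr": [0,0,0]}
    - {"offset": [0.009,-0.0036,0.009],"dr": [0,0,0]}
    - {"offset": [0.0101,-0.0041,0.0101],"dr": [0,0,0]}
    - {"offset": [0.0113,-0.0045,0.0113],"dr": [0,0,0]}
    - {"offset": [0.0124,-0.005,0.0124],"dr": [0,0,0]}
    - {"offset": [0.0135,-0.0054,0.0135],"dr": [0,0,0]}
    - {"offset": [0.0146,-0.0059,0.0146],"dr": [0,0,0]}

```text
time_s: 15.0
position: [0.4262, -0.1906, 0.0895]
tcp_rot: [[-0.688, -0.237, -0.686], [-0.167, 0.972, -0.168], [0.706, -0.001, -0.708]]
force: [1.0, 0.7, 0.7]
opening: 0.155
grasp_force: 30.0
```

```bash
python3 chk.py 4
```

```text
15.0 tip [ 0.4885 -0.1754  0.0518] err in mould axes mm [ 0.3326 -0.2322] -1.163082411969517 F [1.005  0.7475 0.7133] F mould [-1.1   -0.599] J [ -22.1803   48.77     85.7728  -24.5876   84.9099 -114.7466] g 0.15479289149679953
[[-0.6878 -0.2366 -0.6862]
 [-0.1668  0.9716 -0.1678]
 [ 0.7064 -0.0009 -0.7078]]
```

Request:
servo_tool:
  targets:
    - {"offset": [0.0012,0.0002,0.0012],"dr": [0,0,0]}
    - {"offset": [0.0023,0.0003,0.0023],"dr": [0,0,0]}
    - {"offset": [0.0035,0.0005,0.0035],"dr": [0,0,0]}
    - {"offset": [0.0047,0.0007,0.0047],"dr": [0,0,0]}
    - {"offset": [0.0059,0.0008,0.0059],"dr": [0,0,0]}
    - {"offset": [0.007,0.001,0.007],"dr": [0,0,0]}
    - {"offset": [0.0082,0.0011,0.0082],"dr": [0,0,0]}
    - {"offset": [0.0094,0.0013,0.0094],"dr": [0,0,0]}
    - {"offset": [0.0106,0.0015,0.0106],"dr": [0,0,0]}
    - {"offset": [0.0117,0.0016,0.0117],"dr": [0,0,0]}
    - {"offset": [0.0129,0.0018,0.0129],"dr": [0,0,0]}
    - {"offset": [0.0141,0.002,0.0141],"dr": [0,0,0]}

```text
time_s: 16.0
position: [0.4064, -0.1933, 0.0894]
tcp_rot: [[-0.688, -0.237, -0.686], [-0.167, 0.972, -0.168], [0.706, -0.001, -0.708]]
force: [2.1, 0.7, 0.5]
opening: 0.154
grasp_force: 30.0
```

```bash
python3 chk.py 5
```

```text
16.0 tip [ 0.4687 -0.1782  0.0518] err in mould axes mm [ 0.3492 -0.32  ] -1.2004001109387694 F [2.1301 0.7077 0.4523] F mould [-2.2084 -0.4017] J [ -23.1001   47.8709   88.7302  -25.2765   82.7689 -114.4605] g 0.15443852700570376
[[-0.6879 -0.2367 -0.6862]
 [-0.1668  0.9716 -0.1678]
 [ 0.7064 -0.001  -0.7078]]
```

Request:
servo_tool:
  targets:
    - {"offset": [0.0012,0.0002,0.0012],"dr": [0,0,0]}
    - {"offset": [0.0023,0.0003,0.0023],"dr": [0,0,0]}
    - {"offset": [0.0035,0.0005,0.0035],"dr": [0,0,0]}
    - {"offset": [0.0047,0.0007,0.0047],"dr": [0,0,0]}
    - {"offset": [0.0059,0.0008,0.0059],"dr": [0,0,0]}
    - {"offset": [0.007,0.001,0.007],"dr": [0,0,0]}
    - {"offset": [0.0082,0.0011,0.0082],"dr": [0,0,0]}
    - {"offset": [0.0094,0.0013,0.0094],"dr": [0,0,0]}
    - {"offset": [0.0106,0.0015,0.0106],"dr": [0,0,0]}
    - {"offset": [0.0117,0.0016,0.0117],"dr": [0,0,0]}
    - {"offset": [0.0129,0.0018,0.0129],"dr": [0,0,0]}
    - {"offset": [0.0141,0.002,0.0141],"dr": [0,0,0]}
    - {"offset": [0.0149,0.0021,0.0149],"dr": [0,0,0]}
    - {"offset": [0.0149,0.0021,0.0149],"dr": [0,0,0]}

```text
time_s: 17.17
position: [0.385, -0.1962, 0.0896]
tcp_rot: [[-0.687, -0.236, -0.687], [-0.167, 0.972, -0.168], [0.707, -0.001, -0.707]]
force: [0.2, 0.4, 1.2]
opening: 0.153
grasp_force: 30.0
```

```bash
python3 chk.py 6
```

```text
17.1667 tip [ 0.4473 -0.1811  0.0519] err in mould axes mm [ 1.9545 -0.4302] -1.1098370796083916 F [0.2377 0.3692 1.1887] F mould [-0.2872 -0.3322] J [ -24.1461   46.9759   91.81    -26.1033   80.559  -114.1491] g 0.15250733332585964
[[-0.6871 -0.2365 -0.687 ]
 [-0.1668  0.9716 -0.1677]
 [ 0.7072 -0.0006 -0.7071]]
```

Request:
servo_tool:
  targets:
    - {"offset": [0.0007,0,-0.0007],"dr": [0,0,0]}
    - {"offset": [0.0018,0,-0.0018],"dr": [0,0,0]}
    - {"offset": [0.0035,0,-0.0035],"dr": [0,0,0]}
    - {"offset": [0.006,0,-0.006],"dr": [0,0,0]}
    - {"offset": [0.01,0,-0.01],"dr": [0,0,0]}
    - {"offset": [0.016,0,-0.016],"dr": [0,0,0]}
    - {"offset": [0.024,0,-0.024],"dr": [0,0,0]}
    - {"offset": [0.034,0,-0.034],"dr": [0,0,0]}
    - {"offset": [0.046,0,-0.046],"dr": [0,0,0]}
    - {"offset": [0.056,0,-0.056],"dr": [0,0,0]}
    - {"offset": [0.06,0,-0.06],"dr": [0,0,0]}
    - {"offset": [0.06,0,-0.06],"dr": [0,0,0]}

```text
time_s: 18.17
position: [0.3863, -0.1966, 0.1761]
tcp_rot: [[-0.69, -0.237, -0.684], [-0.166, 0.972, -0.169], [0.704, -0.004, -0.71]]
force: [-0.3, 0.1, -1.3]
opening: 0.155
grasp_force: 30.0
```

```bash
cat > back.py <<'E'
from avg import *
P,R,F,sp,sf,t=avg(3)
s=bot.read_state();print(t,P,F,s["joint_positions"],s["opening"])
print(R)
# place reversed: stylus x yaw 40.93 (tool x yaw 220.93), over rest, 0.15 above
Rt=tool(40.93,0)
for h in (.12,.02,0): print(h,rel(P,R,np.array([.5543,.1866,.0205+h]),Rt))
print(wrist(Rt,8,125))
E
python3 back.py
```

```text
18.3167 [ 0.3855 -0.1961  0.1745] [-0.172  -0.0423 -0.8607] [ -24.1315   39.4565   90.2516  -25.6938   88.6892 -118.1344] 0.15450000096408514
[[-0.6885 -0.2366 -0.6855]
 [-0.1667  0.9716 -0.1679]
 [ 0.7058 -0.0013 -0.7084]]
0.12 (array([-0.204 ,  0.332 , -0.1559]), array([ 10.599 , -44.0439, -25.8529]))
0.02 (array([-0.2746,  0.3321, -0.0851]), array([ 10.599 , -44.0439, -25.8529]))
0 (array([-0.2887,  0.3321, -0.0709]), array([ 10.599 , -44.0439, -25.8529]))
(np.float64(0.0), np.float64(54.999999999999986), np.float64(-122.93))
```

The seam is done and the tip is out. Next, carry the stylus over the rest, level and reversed.

Request:
servo_tool:
  targets:
    - {"offset": [-0.204,0.332,-0.156],"dr": [10.6,-44,-25.9]}
    - {"offset": [-0.204,0.332,-0.156],"dr": [10.6,-44,-25.9]}
    - {"offset": [-0.204,0.332,-0.156],"dr": [10.6,-44,-25.9]}
    - {"offset": [-0.204,0.332,-0.156],"dr": [10.6,-44,-25.9]}
    - {"offset": [-0.204,0.332,-0.156],"dr": [10.6,-44,-25.9]}
    - {"offset": [-0.204,0.332,-0.156],"dr": [10.6,-44,-25.9]}
    - {"offset": [-0.204,0.332,-0.156],"dr": [10.6,-44,-25.9]}
    - {"offset": [-0.204,0.332,-0.156],"dr": [10.6,-44,-25.9]}
    - {"offset": [-0.204,0.332,-0.156],"dr": [10.6,-44,-25.9]}
    - {"offset": [-0.204,0.332,-0.156],"dr": [10.6,-44,-25.9]}
    - {"offset": [-0.204,0.332,-0.156],"dr": [10.6,-44,-25.9]}
    - {"offset": [-0.204,0.332,-0.156],"dr": [10.6,-44,-25.9]}
    - {"offset": [-0.204,0.332,-0.156],"dr": [10.6,-44,-25.9]}
    - {"offset": [-0.204,0.332,-0.156],"dr": [10.6,-44,-25.9]}
    - {"offset": [-0.204,0.332,-0.156],"dr": [10.6,-44,-25.9]}

```text
time_s: 19.57
position: [0.5534, 0.1851, 0.1399]
tcp_rot: [[-0.756, -0.654, -0.004], [-0.654, 0.756, -0.001], [0.003, 0.002, -1.0]]
force: [0.3, -0.5, -0.2]
opening: 0.155
grasp_force: 30.0
```

```bash
sed -i 's/.5543,.1866/.5541,.1871/' back.py; python3 back.py; python3 - <<'E'
from rig import viewer
from h import *
out=[]
for n,(x,y) in {"top":(203,214),"side":(245,250)}.items():
    c=viewer.capture(n);out.append(cv2.resize(c["color"][y-35:y+35,x-45:x+45,::-1],(390,303),interpolation=cv2.INTER_CUBIC))
cv2.imwrite("pics/b4.png",np.hstack(out))
E
```

```text
19.7167 [0.5539 0.1853 0.1403] [-0.1126 -0.1174 -1.196 ] [   7.5456   33.1792   92.3521    0.0129   54.5893 -123.3377] 0.1564630327592284
[[-0.7562 -0.6543 -0.0025]
 [-0.6543  0.7562 -0.0002]
 [ 0.002   0.0015 -1.    ]]
0.12 (array([-0.0014,  0.0012, -0.0002]), array([ 0.0866, -0.1166, -0.0632]))
0.02 (array([-0.0016,  0.0011,  0.0998]), array([ 0.0866, -0.1166, -0.0632]))
0 (array([-0.0016,  0.0011,  0.1198]), array([ 0.0866, -0.1166, -0.0632]))
(np.float64(0.0), np.float64(54.999999999999986), np.float64(-122.93))
```

View pics/b4.png

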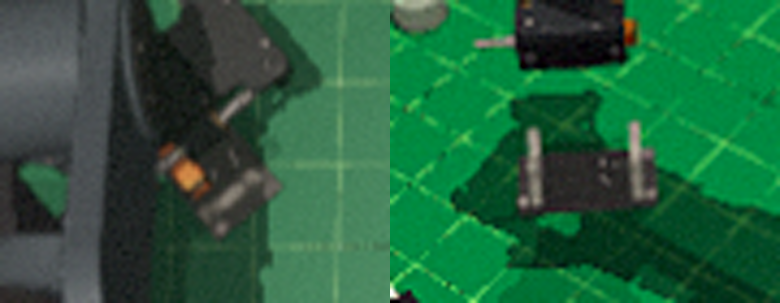

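Request:
servo_tool:
  targets:
    - {"offset": [-0.0015,0.0011,0.025],"dr": [0.1,-0.1,0]}
    - {"offset": [-0.0015,0.0011,0.05],"dr": [0.1,-0.1,0]}
    - {"offset": [-0.0015,0.0011,0.075],"dr": [0.1,-0.1,0]}
    - {"offset": [-0.0015,0.0011,0.095],"dr": [0.1,-0.1,0]}
    - {"offset": [-0.0015,0.0011,0.108],"dr": [0.1,-0.1,0]}
    - {"offset": [-0.0015,0.0011,0.114],"dr": [0.1,-0.1,0]}
    - {"offset": [-0.0015,0.0011,0.116],"dr": [0.1,-0.1,0]}
    - {"offset": [-0.0015,0.0011,0.1175],"dr": [0.1,-0.1,0]}
    - {"offset": [-0.0015,0.0011,0.1185],"dr": [0.1,-0.1,0]}
    - {"offset": [-0.0015,0.0011,0.119],"dr": [0.1,-0.1,0]}
    - {"offset": [-0.0015,0.0011,0.119],"dr": [0.1,-0.1,0]}
    - {"offset": [-0.0015,0.0011,0.119],"dr": [0.1,-0.1,0]}

```text
time_s: 20.82
position: [0.5549, 0.1885, 0.022]
tcp_rot: [[-0.755, -0.656, 0.002], [-0.656, 0.755, 0.0], [-0.002, -0.001, -1.0]]
force: [-0.0, -0.1, -1.3]
opening: 0.159
grasp_force: 30.0
```

```bash
python3 back.py
```

```text
20.9667 [0.5547 0.1885 0.0218] [-0.1665  0.4632 -1.3504] [   7.8513   43.7628   95.6712   -0.0176   40.4894 -123.1109] 0.15667745992520177
[[-0.755  -0.6557  0.0016]
 [-0.6557  0.755   0.    ]
 [-0.0012 -0.001  -1.    ]]
0.12 (array([ 0.0012, -0.0008, -0.1187]), array([-0.0594,  0.0696,  0.0459]))
0.02 (array([ 0.0013, -0.0007, -0.0187]), array([-0.0594,  0.0696,  0.0459]))
0 (array([ 0.0014, -0.0006,  0.0013]), array([-0.0594,  0.0696,  0.0459]))
(np.float64(0.0), np.float64(54.999999999999986), np.float64(-122.93))
```

Request:
servo_tool:
  targets:
    - {"offset": [0.0005,-0.0005,0.0004],"dr": [0,0,0]}
    - {"offset": [0.001,-0.0005,0.0008],"dr": [0,0,0]}
    - {"offset": [0.001,-0.0005,0.0011],"dr": [0,0,0]}
    - {"offset": [0.001,-0.0005,0.0011],"dr": [0,0,0]}
    - {"offset": [0.001,-0.0005,0.0011],"dr": [0,0,0]}

```text
time_s: 21.38
position: [0.554, 0.1874, 0.0201]
tcp_rot: [[-0.755, -0.656, 0.001], [-0.656, 0.755, -0.0], [-0.0, -0.0, -1.0]]
force: [-0.3, -0.4, -1.3]
opening: 0.158
grasp_force: 30.0
```

```bash
python3 back.py
```

```text
21.5333 [0.554  0.1874 0.0201] [-0.0593  0.1509 -1.1613] [   7.7523   43.876    95.8011   -0.018    40.2848 -123.2084] 0.1569603166610902
[[-0.755  -0.6557  0.0007]
 [-0.6557  0.755  -0.0001]
 [-0.0004 -0.0005 -1.    ]]
0.12 (array([ 0.0001, -0.0003, -0.1204]), array([-0.0303,  0.0249,  0.0443]))
0.02 (array([ 0.0001, -0.0003, -0.0204]), array([-0.0303,  0.0249,  0.0443]))
0 (array([ 0.0001, -0.0003, -0.0004]), array([-0.0303,  0.0249,  0.0443]))
(np.float64(0.0), np.float64(54.999999999999986), np.float64(-122.93))
```

Request:
servo_tool:
  targets:
    - {"offset": [0,0,0.0003],"dr": [0,0,0]}
    - {"offset": [0,0,0.0005],"dr": [0,0,0]}
    - {"offset": [0,0,0.0005],"dr": [0,0,0]}
    - {"offset": [0,0,0.0005],"dr": [0,0,0]}

```text
time_s: 21.87
position: [0.5541, 0.1874, 0.02]
tcp_rot: [[-0.755, -0.656, 0.001], [-0.656, 0.755, -0.0], [-0.001, -0.001, -1.0]]
force: [-1.7, 0.0, 2.7]
opening: 0.156
grasp_force: 30.0
```

```bash
python3 back.py | head -1
```

```text
22.0167 [0.5541 0.1874 0.02  ] [-0.411  -0.5239  3.5504] [   7.7522   43.8926   95.8063   -0.0198   40.253  -123.2078] 0.155535199471782
```

Seated on the saddles at about 4 N. Now release and retreat.

Request:
servo_tool:
  targets:
    - {"offset": [0,0,0],"dr": [0,0,0]}
    - {"offset": [0,0,0],"dr": [0,0,0]}
    - {"offset": [0,0,0],"dr": [0,0,0]}
    - {"offset": [0,0,0],"dr": [0,0,0]}
    - {"offset": [0,0,0],"dr": [0,0,0]}
    - {"offset": [0,0,0],"dr": [0,0,0]}
    - {"offset": [0,0,0],"dr": [0,0,0]}
    - {"offset": [0,0,0],"dr": [0,0,0]}
    - {"offset": [0,0,0],"dr": [0,0,0]}
    - {"offset": [0,0,0],"dr": [0,0,0]}
    - {"offset": [0,0,0],"dr": [0,0,0]}
    - {"offset": [0,0,0],"dr": [0,0,0]}
    - {"offset": [0,0,0],"dr": [0,0,0]}
    - {"offset": [0,0,0],"dr": [0,0,0]}
  gripper: -1

```text
time_s: 23.18
position: [0.554, 0.1874, 0.0197]
tcp_rot: [[-0.755, -0.656, 0.001], [-0.656, 0.755, -0.0], [-0.0, -0.001, -1.0]]
force: [-0.7, 0.5, 0.7]
opening: 0.99
grasp_force: 0.0
```

Request:
servo_tool:
  targets:
    - {"offset": [0,0,-0.01],"dr": [0,0,0]}
    - {"offset": [0,0,-0.03],"dr": [0,0,0]}
    - {"offset": [0,0,-0.06],"dr": [0,0,0]}
    - {"offset": [0,0,-0.095],"dr": [0,0,0]}
    - {"offset": [0,0,-0.13],"dr": [0,0,0]}
    - {"offset": [0,0,-0.15],"dr": [0,0,0]}
    - {"offset": [0,0,-0.15],"dr": [0,0,0]}
    - {"offset": [0,0,-0.15],"dr": [0,0,0]}
    - {"offset": [0,0,-0.15],"dr": [0,0,0]}

```text
time_s: 23.93
position: [0.553, 0.1873, 0.1693]
tcp_rot: [[-0.755, -0.656, -0.001], [-0.656, 0.755, -0.0], [0.001, 0.0, -1.0]]
force: [-0.7, 0.6, 0.0]
opening: 1.0
grasp_force: 0.0
```

```bash
python3 - <<'E'
from rig import viewer,bot
from h import *
s=bot.read_state();print(s["time_s"],s["position"],s["opening"],s["force"])
c=viewer.capture("wrist");a=cv2.resize(c["color"][:,:,::-1],(400,300),interpolation=cv2.INTER_AREA)
c=viewer.capture("side");x,y=245,250
b=cv2.resize(c["color"][y-35:y+35,x-45:x+45,::-1],(390,300),interpolation=cv2.INTER_CUBIC)
cv2.imwrite("pics/e5.png",np.hstack([a,b]))
E
```

```text
23.9333 [0.55300427 0.18728277 0.16932366] 0.9997538649107565 [-0.7316636   0.61865318  0.02973588]
```

View pics/e5.png

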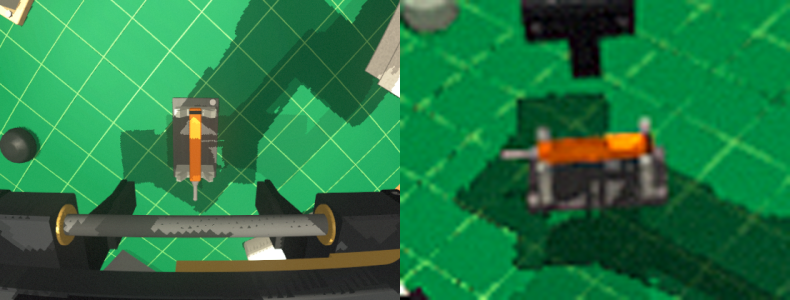

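The wrist panel shows the stylus centred on both saddles (handle at column 195, rows 108-183). The side panel shows it lying level, with the arm clear above. Handing in.

```bash
python3 -c "
from rig import ticket
print(ticket.hand_in())"
```

```text
the job is handed in; nothing more can be done
None
```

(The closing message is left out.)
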